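# Ready the bench scale: press its keys in order

### The job

Get the packing-table scale ready for the next batch of jars: press its green key to wake it, then the blue key to set grams, then the yellow key to zero the empty pan. Press each key right down to its stop and let it come up again before you press the next, one key at a time, and never press the red key, which clears the stored settings.

Things in the scene. Friction and masses are not known exactly. Their poses are not given: they have to be found in the camera images.
- green_key_top (a point): Centre of the green key's flat top (wakes the scale; press first): round plastic cap 32 mm across, 11 mm above its 48 mm black collar. Up along z; 62 mm above the table when up; moves with the cap. Goes straight down 7 mm to its stop (1.2 N to start, 4 N at the stop) and springs back. It is one of four keys, in any order, in a row 58 mm apart on the front of the grey scale.
- blue_key_top (a point): Centre of the blue key's flat top (sets the unit to grams; press second): round plastic cap 32 mm across, 11 mm above its 48 mm black collar. Up along z; 62 mm above the table when up; moves with the cap. Goes straight down 7 mm to its stop (1.2 N to start, 4 N at the stop) and springs back. The scale (300 x 260 mm) stands fast, turned up to 15 degrees, keys on the robot's side.
- yellow_key_top (a point): Centre of the yellow key's flat top (zeroes the empty pan; press third and last): round plastic cap 32 mm across, 11 mm above its 48 mm black collar. Up along z; 62 mm above the table when up; moves with the cap. Goes straight down 7 mm to its stop (1.2 N to start, 4 N at the stop) and springs back. The steel pan behind the keys is empty, its top 52 mm above the table.
- red_key_top (a point): Centre of the red key's flat top (clears the stored settings; not to be pressed): round plastic cap 32 mm across, 11 mm above its 48 mm black collar. Up along z; 62 mm above the table when up; moves with the cap. Goes straight down 7 mm to its stop (1.2 N to start, 4 N at the stop) and springs back. In the same row as the others, 58 mm apart, in any order.

How it is judged (in metres and radians):
On the way, in this order (a step that is already met when the one before it is completed fails the run):
1. the green key is pressed down, alone, with the other keys up (distance of green_key_top from where it was at the start of the episode above 0.0045 m and distance of each of blue_key_top, yellow_key_top, red_key_top from where it was at the start of the episode below 0.002 m), for 0.05 s.
2. the blue key is pressed down, alone, with the other keys up (distance of blue_key_top from where it was at the start of the episode above 0.0045 m and distance of each of green_key_top, yellow_key_top, red_key_top from where it was at the start of the episode below 0.002 m), for 0.05 s.
3. the yellow key is pressed down, alone, with the other keys up (distance of yellow_key_top from where it was at the start of the episode above 0.0045 m and distance of each of green_key_top, blue_key_top, red_key_top from where it was at the start of the episode below 0.002 m), for 0.05 s.
At the end, for the whole second after the job is handed in: green, blue and yellow keys were each pressed down (more than 4.5 of their 7 mm) in that order, one at a time, and all four keys are up again (within 2 mm) (distance of each of green_key_top, blue_key_top, yellow_key_top, red_key_top from where it was at the start of the episode below 0.002 m); the robot touches nothing.
It fails at once if the red key is pressed (distance of red_key_top from where it was at the start of the episode above 0.003 m).
It fails at once if two keys are pressed at once (distance of each of green_key_top, blue_key_top from where it was at the start of the episode above 0.003 m or distance of each of green_key_top, yellow_key_top from where it was at the start of the episode above 0.003 m or distance of each of green_key_top, red_key_top from where it was at the start of the episode above 0.003 m or distance of each of blue_key_top, yellow_key_top from where it was at the start of the episode above 0.003 m or distance of each of blue_key_top, red_key_top from where it was at the start of the episode above 0.003 m or distance of each of yellow_key_top, red_key_top from where it was at the start of the episode above 0.003 m).
It also fails if it takes over 38 s, if anything falls off the work surface, if the arm or the gripper's body presses on something with over 40 N, if the wrist force passes 120 N, or if a joint passes its speed limit or range.

### The arm

A 6-joint arm with a two-finger parallel gripper is mounted at the origin on a cart in front of the work surface, level with it; the furniture and walls round the work are solid. World frame = base frame: x ahead of the robot, y to its left, z up, the work surface at z = 0. Lengths are in m, angles in degrees, forces in N, time in s.
With the tool pointing down it reaches from about 0.375 to 0.75 m from the base axis. Payload 9 kg.
Tool frame: the origin (TCP) lies where the fingers leave the gripper's body, on its centre line; the fingertips stand 73 mm ahead of it and the grasp point (between the pads) lies 54 mm ahead of it (robot.tip_reach is the distance from the TCP to the fingertips, in m); z points along the fingers, y is the line along which they close (so a half turn about z gives the same grasp; the last joint's range is limited). The gripper opens to 85 mm and grips with 20 to 120 N. Pads are 22 mm wide; open, the fingers measure 114 mm over their backs; the gripper's body (76 mm by 85 mm) begins 54 mm behind the grasp point. The pads swing forward as they close: fully open they stand 13 mm farther back than shut.
Start: joints at [-84.609, 5.964, 5.575, 89.605, 0, 77.527], TCP at [0.184, -0.571, 0.304] pointing down, gripper open.
Joint ranges: [-171.21, 171.21], [-48.23, 106.86], [-62.78, 66.21], [-105.2, 120.99], [-86.42, 89.51], [-180, 180]. Speed limits (degrees/s): [127.2, 127.2, 147.25, 180, 180, 180].

### API

Orientations are given as [roll, pitch, yaw] about the fixed x, y, z axes, in that order (R = Rz(yaw) Ry(pitch) Rx(roll)).
In Python, from plant import robot gives the robot as it stands. Calls block until the motion is done:
- robot.move_pose(position, orientation): joint-space move of the TCP to a pose.
- robot.line_to(position, vel=0.15, rotation=None, guard=None): straight line of the TCP; rotation=None keeps the orientation; vel is the mean speed in m/s. With guard (N) it stops when the force on the tool has changed by that much, and returns True; else False.
- robot.goto_joints(angles): joint-space move.
- robot.set_gripper(opening): finger opening in m; the grip force is fixed at half the most; returns when the fingers have stopped.
- robot.pause(seconds).
- robot.ik(position, orientation): joint angles nearest the present ones, or None.
- robot.observe(): the state.
- robot.grab_frame(name): name is "side" or "top"; returns the picture (420x560x3 uint8, blue, green, red); there is no depth.
- robot.get_calibration(name): a dict with "vertical_fov" (degrees; the focal length in pixels is half the picture's height over the tangent of half this angle, whatever the lens; pixels are square), "cx", "cy" (the principal point, pixels), "rvec" (rotation vector, rad) and "tvec" (3), from world to camera coordinates, as OpenCV has them. Camera axes: x right, y down, z forward; pixel columns grow to the right and rows downward; lengths in m; the calibration is good to about 2 mm. A picture is of the moment at which its call begins. get_calibration takes no time and is no camera call.
A pose or a line that the arm cannot do raises robot.IKError and nothing moves.
- robot.job_done(): hands the job in; it is judged then, once.
The state is a dict: "time": time; "q": joint angles; "qvel": joint speeds; "joint_torque": joint torques, N m; "tool_pos": TCP position; "tcp_rot": TCP orientation; "ft_force": force on the tool from outside, world axes, zero at the start; "torque": the same for the moment, N m; "gripper_width": finger opening in m; "gripper_force": force on a finger pad.
Only numpy, scipy, OpenCV 4.12 (cv2) and the standard library are available. Lean on these libraries where they do the work, as an engineer would, in place of code of your own. Each camera call takes 0.05 s, during which the arm holds its last target. There are 200 camera calls.

## Working session

There is one attempt and no reset: what is moved stays moved. The work goes in short steps, each a Python script; the robot and the scene stay as the last script left them, time stands still between calls to the robot, and variables do not carry over. Pictures are saved under pics/ and viewed, at most 10 in all, crops included, and the job is handed in when it is done.

```bash
mkdir -p pics; python3 - <<'E'
from plant import robot
import cv2
for n in("top","side"):
    cv2.imwrite(f"pics/{n}0.png",robot.grab_frame(n)); print(robot.get_calibration(n))
print(robot.observe()["time"],robot.observe()["tcp_rot"],robot.tip_reach)
E
```

```text
{'vertical_fov': 51.10050048534736, 'cx': 279.807769157185, 'cy': 208.81340187419917, 'rvec': array([ 2.18330092, -2.20436101,  0.07770464]), 'tvec': array([-0.09046945,  0.55015426,  0.90448033])}
{'vertical_fov': 50.480455842955934, 'cx': 284.5941428607019, 'cy': 210.57817213764017, 'rvec': array([ 2.33971958, -0.28668253,  0.11900891]), 'tvec': array([-0.52884457,  0.08342906,  0.89100249])}
0.1 [-1.79933800e+02 -1.38895729e-02  1.78646033e+01] 0.0726
```

View pics/top0.png

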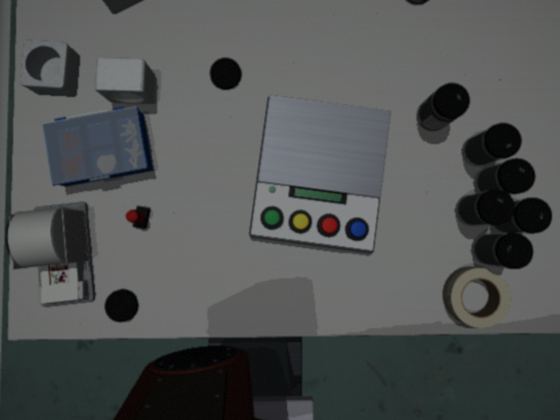

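View pics/side0.png

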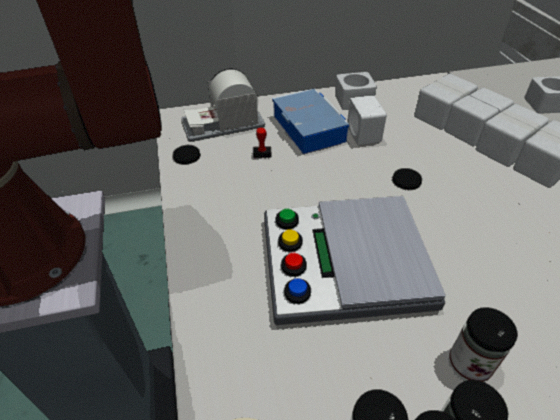

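The top view shows the keys from left to right as green (272,217), yellow (300,221), red (329,226) and blue (358,229). The side view shows the same order: (287,216), (290,238), (293,262), (297,287).

```bash
cat > h.py <<'E'
import numpy as np,cv2
from plant import robot
def ray(n,uv):
    c=robot.get_calibration(n);f=210/np.tan(np.radians(c["vertical_fov"]/2))
    R=cv2.Rodrigues(c["rvec"])[0]
    return -R.T@c["tvec"], R.T@np.array([(uv[0]-c["cx"])/f,(uv[1]-c["cy"])/f,1])
def onz(n,uv,z=.062):
    o,d=ray(n,uv); return o+d*(z-o[2])/d[2]
E
python3 - <<'E'
from h import *
T=dict(g=(272,217),y=(300,221),r=(329,226),b=(358,229)); S=dict(g=(287,216),y=(290,238),r=(293,262),b=(297,287))
for k in T: print(k,onz("top",T[k]).round(4),onz("side",S[k]).round(4))
a=cv2.imread("pics/top0.png")[195:255,245:385];b=cv2.imread("pics/side0.png")[195:315,260:330]
cv2.imwrite("pics/c1.png",np.vstack([cv2.resize(a,None,fx=5,fy=5,interpolation=2)]))
cv2.imwrite("pics/c2.png",cv2.resize(b,None,fx=5,fy=5,interpolation=2))
E
```

```text
g [ 0.5303 -0.0796  0.062 ] [ 0.5277 -0.0892  0.062 ]
y [ 0.5218 -0.1354  0.062 ] [ 0.519  -0.1465  0.062 ]
r [ 0.5112 -0.1931  0.062 ] [ 0.5099 -0.2032  0.062 ]
b [ 0.5047 -0.2509  0.062 ] [ 0.5028 -0.257   0.062 ]
```

View pics/c1.png

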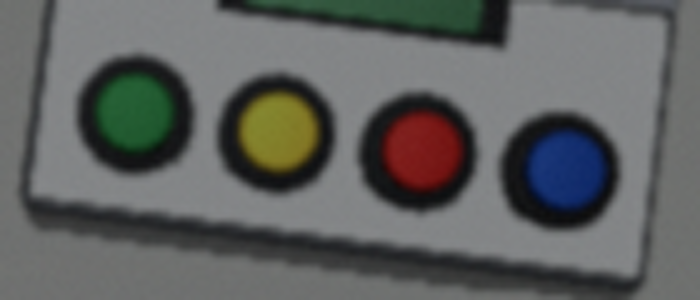

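View pics/c2.png

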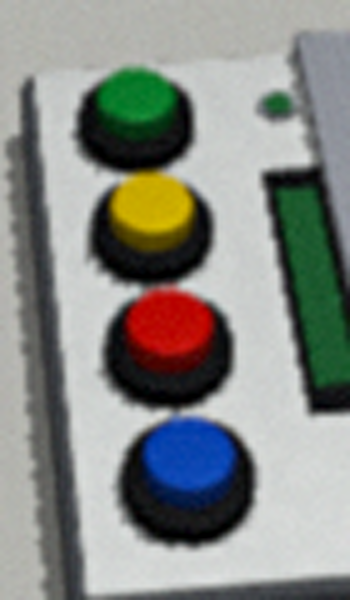

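The crops give refined cap-top centres. In the top view they are green (271.8,216.8), yellow (300.2,221), red (329.2,224.6) and blue (358,228.6). In the side view they are (287,213.8), (290,234.6), (293.4,258) and (297.6,284).

```bash
cat >> h.py <<'E'
T=[(271.8,216.8),(300.2,221),(329.2,224.6),(358,228.6)]; S=[(287,213.8),(290,234.6),(293.4,258),(297.6,284)]
def fit(P):  # row of four, 58 mm apart
    P=np.array(P)[:,:2]; m=P.mean(0); k=np.arange(4)-1.5
    d=k@(P-m); d/=np.linalg.norm(d); return m+.058*np.outer(k,d), d
A=np.array([onz("top",p) for p in T]);B=np.array([onz("side",p) for p in S])
K,D=fit((A+B)/2)
E
python3 - <<'E'
from h import *
print(A.round(4),B.round(4),K.round(4),np.degrees(np.arctan2(*D[::-1])))
for p in K:
    for yaw in (0,90,-90): print(yaw,robot.ik([*p,.18],[180,0,yaw]),end=" ")
    print()
E
```

```text
[[ 0.5307 -0.0792  0.062 ]
 [ 0.5218 -0.1358  0.062 ]
 [ 0.514  -0.1936  0.062 ]
 [ 0.5055 -0.2509  0.062 ]] [[ 0.5291 -0.0833  0.062 ]
 [ 0.5211 -0.1382  0.062 ]
 [ 0.5129 -0.1945  0.062 ]
 [ 0.5054 -0.2512  0.062 ]] [[ 0.5299 -0.0797]
 [ 0.5217 -0.1371]
 [ 0.5134 -0.1946]
 [ 0.5052 -0.252 ]] -98.17933503836312
0 [-22.55180494  -4.43955775 -17.80549367  76.63406408   0.
 157.44819506] 90 [-22.55180494  -4.43955775 -17.80549367  76.63406408   0.
  67.44819506] -90 [ -22.55180494   -4.43955775  -17.80549367   76.63406408    0.
 -112.55180494] 
0 [-28.63148318  -3.81652299 -17.21014559  76.60637739   0.
 151.36851682] 90 [-28.63148318  -3.81652299 -17.21014559  76.60637739   0.
  61.36851682] -90 [ -28.63148318   -3.81652299  -17.21014559   76.60637739    0.
 -118.63148318] 
0 [-34.40650891  -2.11225991 -15.56029551  76.5519644    0.
 145.59349109] 90 [-34.40650891  -2.11225991 -15.56029551  76.5519644    0.
  55.59349109] -90 [ -34.40650891   -2.11225991  -15.56029551   76.5519644     0.
 -124.40650891] 
0 [-39.78047887   0.59777888 -12.87236938  76.52985174   0.
 140.21952113] 90 [-39.78047887   0.59777888 -12.87236938  76.52985174   0.
  50.21952113] -90 [ -39.78047887    0.59777888  -12.87236938   76.52985174    0.
 -129.78047887]
```

Both views agree to within about 4 mm. I'll press green with the closed gripper, stopping on a force guard.

```bash
cat >> h.py <<'E'
def press(i):
    p=K[i]; up=.062+.03+robot.tip_reach
    robot.line_to([*p,up],vel=.15)
    robot.line_to([*p,.067+robot.tip_reach],vel=.1)
    hit=robot.line_to([*p,.050+robot.tip_reach],vel=.02,guard=8)
    s=robot.observe(); print(i,hit,s["tool_pos"][2]-robot.tip_reach,s["ft_force"].round(1) if hasattr(s["ft_force"],"round") else s["ft_force"])
    robot.pause(.15)
    cv2.imwrite(f"pics/p{i}.png",robot.grab_frame("side"))
    robot.line_to([*p,up],vel=.1); robot.pause(.1)
    print(robot.observe()["time"])
E
python3 - <<'E'
from h import *
robot.set_gripper(0)
robot.move_pose([*K[0],.2],[180,0,82])
print(robot.observe()["time"])
press(0)
im=cv2.imread("pics/p0.png")[120:320,180:380]
cv2.imwrite("pics/p0c.png",cv2.resize(im,None,fx=3,fy=3))
E
```

```text
3.05
0 True 0.05502168739914717 [-1.1  0.3  7. ]
5.3
```

View pics/p0c.png

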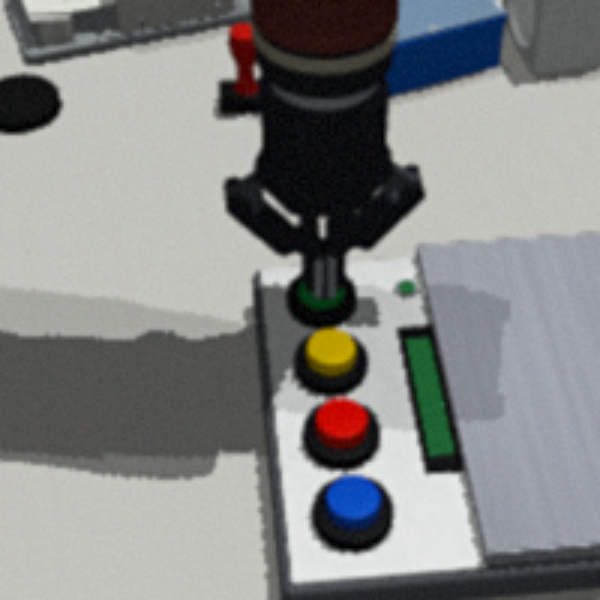

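The closed fingers sit centred on the green key at about (325,295) in the crop. The key is down at its stop, tip at z = 55 mm, and the other three are up. Next are blue and then yellow.

```bash
python3 - <<'E'
from h import *
press(3); press(1)
p=K[1]; robot.line_to([*p,.25],vel=.15); robot.pause(.3)
im=np.hstack([cv2.imread(f"pics/p{i}.png")[150:340,200:380] for i in(3,1)]+[robot.grab_frame("side")[150:340,200:380]])
cv2.imwrite("pics/end.png",cv2.resize(im,None,fx=1.45,fy=1.45)); print(robot.observe()["ft_force"])
E
```

```text
3 True 0.05504412375456577 [-1.4  0.8  6.2]
8.475
1 True 0.05501647005419247 [-1.8  1.5  6.7]
11.2667
[-0.14278267 -0.16604284 -0.2694947 ]
```

View pics/end.png

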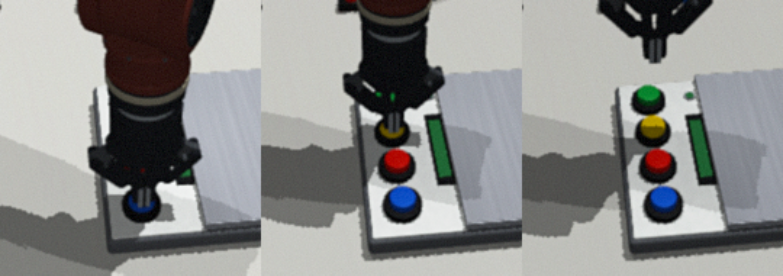

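Blue (140,205) and then yellow (392,130) were each pressed on centre. The last panel shows all four keys up and the gripper clear.

```bash
python3 -c "
from plant import robot
print(robot.job_done())"
```

```text
the job is handed in; nothing more can be done
None
```

I pressed green, blue and yellow in that order, each to its stop and released; red was not touched, and the job is handed in with all four keys up and the gripper clear (about 12 s of the 38 s used, no verdict returned).

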